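Load the sample lift and ratchet it up to the index

TASK

Load the lift's tray with everything of these kinds that is loose on the bench around the lift (not what stands at the very back): dropper bottles and vials into the left bay next to the ratchet head, and the long things (screwdriver, syringe, marker pen) into the right bay. Only when all of it is in, swing the ratchet lever back and forth to raise the tray notch by notch until its pointer is level with the index arm, to the nearest notch; it cannot be let down again.

Things in the scene. Friction and masses are not known exactly. Their poses are not given: they have to be found in the camera images.
- lift: The screw lift, fixed: grey base plate 12 mm thick reaching 100 mm to the front of the origin, a tray in front of two steel guide rods (at x = +140 mm, y = +-70 mm, tops 240 mm above the bench), and a ratchet head with a lever left of the tray. Origin on the bench below the tray's centre; x towards the rods (away from the robot), y towards the ratchet head, z up.
- tray (a joint): Height of the tray above its lowest position, m (0 down, at most 0.122). A full back-and-forth of the lever raises it by one notch, 12 mm; a holding pawl keeps it there, and it cannot be let down again.
- lever (a joint): Ratchet lever, rad: 0 swung fully away from the robot (start), 0.74 fully pulled towards it (counter-clockwise from above). A pull from 0 to 0.74 drives one notch: the first 0.13 is idle, the last 0.08 passes the holding pawl, so swing from below 0.08 to above 0.70; a shorter pull falls back. The return only clicks. Takes 2 to 8 N at the post; stays where left.
- lever_post (a point): Centre of the top of the lever's handle, an upright round black post 22 mm thick and 55 mm long; its lower end, on the steel lever, is 93 mm above the bench. It may be gripped, or pushed either way with the fingers about it. It travels in a level plane on an arc of 130 mm radius round lever_hinge.
- lever_hinge (a point): Point on the upright axis of the lever and ratchet wheel, 83 mm above the bench, at x = 0, y = +172 mm of the lift; the head's top is 102 mm above the bench. With the lever at 0.37 rad (mid-swing) it points from here along the lift's +y.
- bottle_bay (a point): Centre of the inner floor of the tray's left bay (the one next to the ratchet head), for bottles and vials. Axes as the lift's. The inner floor is 185 mm along x and 100 mm along y; the walls, 5 mm thick, stand 40 mm above this floor. With the tray down the floor is 25 mm above the bench.
- tool_bay (a point): Centre of the inner floor of the tray's right bay (away from the ratchet head), for the long things; same size and axes as the left bay; the centres are 105 mm apart.
- tray_pointer (a point): Tip of the tray's pointer, a flat steel finger 6 mm thick on a dark bracket at the right end of the carriage behind the tray; it stands 17 mm above the tray's walls and rises with the tray (82 mm above the bench when the tray is down).
- index_tip (a point): Tip of the index arm, a fixed flat steel arm clamped by a dark collar to a slim post just right of the tray's pointer; its height (136 to 172 mm above the bench, different every time) is the wanted height of the tray's pointer.
- dropper: Round brown dropper bottle, 33 mm diameter and 102 mm tall: body up to 70 mm, then a 24 mm thick black collar and a 13 mm rubber bulb from 76 mm up. Belongs to the bottles. Origin at the centre of its underside, z up its axis. It stands upright; fallen over, it may be laid in the bay.
- dropper_2: A second dropper bottle of the same size and shape. Belongs to the bottles. Origin at the centre of its underside, z up its axis. It stands upright; fallen over, it may be laid in the bay.
- vial: Screw-cap sample vial, 23 mm diameter and 60 mm tall, cap from 49 mm up. Belongs to the bottles. Origin at the centre of its underside, z up its axis. It stands upright; fallen over, it may be laid in the bay.
- vial_2: Screw-cap sample vial, 25 mm diameter and 53 mm tall. Belongs to the bottles. Origin at the centre of its underside, z up its axis. It stands upright; fallen over, it may be laid in the bay.
- screwdriver: Screwdriver 150 mm long; its handle, 24 mm wide and 22 mm high, reaches from the origin to +75 mm along its y, the 5 mm blade to -75 mm; its weight is in the handle: grip it about +30 mm along y. Belongs to the long things. It lies along its own y, z up as built (it may roll); origin at mid-length, on its underside.
- syringe: Plastic syringe 114 mm long: clear barrel 16 mm thick from -21 to +57 mm along its y (axis 10.5 mm above its underside; grip it at about +18 mm), 21 mm flanges at -22 and -56 mm; its plunger does not move. Belongs to the long things. It lies along its own y, z up as built (it may roll); origin at mid-length, on its underside.
- marker: Marker pen 135 mm long, 17 mm wide, 16 mm high. Belongs to the long things. It lies along its own y, z up as built (it may roll); origin at mid-length, on its underside.
There are look-alikes about, which are no part of the job. Leave any turquoise look-alike of the vial_2 alone.

How it is judged:
By the outcome, as a careful person would: the job done as asked, in the order asked, and still so for the second after the job is handed in, with the robot touching nothing.
Of dropper, dropper_2, vial, vial_2, screwdriver, syringe, marker only 4 to 6 are there at a start; the rules pass over those that are not, and their reading is None.
At some moment in a run one of dropper, dropper_2, vial, vial_2, screwdriver, syringe, marker may be knocked a few centimetres aside while the robot is not near it.
Once in a run the grip may slacken for a moment while it holds something.
It also fails if it takes over 210 s, if anything falls off the work surface, if the arm or the gripper's body presses on something with over 40 N, if the wrist force passes 120 N, or if a joint passes its speed limit or range.

ROBOT

A 6-joint arm with a two-finger parallel gripper is mounted at the origin on the work surface; the furniture and walls round the work are solid. World frame = base frame: x ahead of the robot, y to its left, z up, the work surface at z = 0. Lengths are in m, angles in rad, forces in N, time in s.
With the tool pointing down it reaches from about 0.3 to 0.85 m from the base axis. Payload 5.4 kg.
Tool frame: the origin (TCP) lies between the finger pads; the fingertips stand 14 mm ahead of it and the grasp point (between the pads) lies 5 mm behind it; z points along the fingers, y is the line along which they close (so a half turn about z gives the same grasp; the last joint's range is limited). The gripper opens to 85 mm and grips with 20 to 120 N. Pads are 22 mm wide; open, the fingers measure 114 mm over their backs; the gripper's body (76 mm by 85 mm) begins 54 mm behind the grasp point. The pads swing forward as they close: fully open they stand 13 mm farther back than shut.
Start: joints at [-1.356, 0.158, 1.597, -0, 1.386, -0.21], TCP at [0.237, -0.524, 0.245] pointing down, gripper open.
Joint ranges: [-2.91, 2.91], [-0.94, 2.29], [0.18, 2.7], [-1.29, 4.43], [0.17, 2.64], [-3, 3]. Speed limits (rad/s): [2.57, 2.57, 3.14, 3.14, 3.14, 3.14].

INTERFACE

Orientations are given as a unit quaternion [w, x, y, z].
In Python, from workcell import telemetry, cams, manip gives the robot as it stands. The module is installed in compiled form; this text tells all that it offers.
- The arm moves only by the shell command python3 -m creep 'ROWS' [FORCE]. ROWS is JSON, a list of rows, each an object with "fingers": the finger opening in m, from 0 to 0.0854; "delta_pos": the shift along the world's x, y, z in m, a list of three; "roll": the turn about the world's z in degrees. A call has 1 to 12 rows; each row shifts and turns the commanded pose from where the row before left it; what a row does not reach is not made up. A row lasts 1/12 s, in which the tool goes at most 41.7 mm and 7.16 degrees, less where a joint would pass 70% of its speed; a pose out of reach is approached as far as the arm can. A call is refused whole if a number of a shift passes 0.0417 or a number of a turn 7.16, either way. A call with a gripper value outside its range is refused whole. The fingers move at their own pace and stop on an object; FORCE is the grip in N (left out, the last holds). Time passes only in rows, so rows that do not move let the fingers close. It gives the time, the measured TCP pose, the force, the opening and the grip force at its end, in the units of the state.
- telemetry.sense(): the state, without advancing time (a new reading comes with each control period).
- cams.grab_frame(name): name is "scene" or "side" or "wrist"; returns a dict with "pixels" (480x640x3 uint8, blue, green, red), "vfov" (degrees; the focal length in pixels is half the picture's height over the tangent of half this angle, whatever the lens; pixels are square), "cx", "cy" (the principal point, pixels), "k1" (the pictures are not rectified: a ray, as slopes to the right and down, at radius r is drawn at 1 + k1 r^2 times it, then the intrinsics apply), "rvec" (rotation vector, rad) and "tvec" (3), from world to camera coordinates, as OpenCV has them. Camera axes: x right, y down, z forward; pixel columns grow to the right and rows downward; lengths in m; the calibration is good to about 2 mm. A picture is of the moment at which its call begins. There is no depth.
- manip.close_job(): hands the job in; it is judged then, once.
Trained networks look in the newest picture that a camera, given by its name, has taken for a name from the list of things; names that differ only in an ending like _2 or _b are one class to them, and where a whole thing is asked for, a point or a joint stands for the part that bears it (a point fixed in the world has none). Each returns a list of dicts, best first, with "score" (0 to 1); they miss things now and then, are a little off and sometimes report something else, mostly with a low value. They report only what shows in the picture. A call takes as long as a camera call. They do not tell look-alikes from the thing itself.
- cams.find_in(camera, label): "location" ([column, row] as shares, 0 to 1, of the picture: columns of its width, rows of its height, amid what is visible of it).
- cams.trace(camera, label): "mask" (480x640 bool, what is visible of it) and "location" ([column, row] as shares, 0 to 1, of the picture: columns of its width, rows of its height, amid what is visible of it).
- cams.pinpoint(camera, label): "location" ([column, row] as shares, 0 to 1, of the picture: columns of its width, rows of its height: a listed point, or the origin of a listed thing).
The state is a dict: "time_s": time; "qpos": joint angles; "joint_vel": joint speeds; "tau": joint torques, N m; "ee_pos": TCP position; "orientation": TCP orientation; "wrist_force": force on the tool from outside, world axes, zero at the start; "wrist_torque": the same for the moment, N m; "opening": finger opening in m; "finger_force": force on a finger pad.
Only numpy, scipy, OpenCV 4.12 (cv2) and the standard library are available. Lean on these libraries where they do the work, as an engineer would, in place of code of your own. Each camera call takes 0.05 s, during which the arm holds its last target. There are 200 camera calls.

## Working session

There is one attempt and no reset: what is moved stays moved. The work goes in short steps, Python scripts to look and compute and a shell command to move; the robot and the scene stay as the last step left them, time stands still between calls to the robot, and variables do not carry over. Pictures are saved under pics/ and viewed, at most 17 in all, crops included, and the job is handed in when it is done.

```bash
mkdir -p pics; cat > h.py <<'E'
import numpy as np, cv2
from workcell import telemetry, cams, manip
def K(f):
    F=240/np.tan(np.radians(f["vfov"])/2); return F
def ray(f,loc):
    F=K(f); u=(loc[0]*640-f["cx"])/F; v=(loc[1]*480-f["cy"])/F
    rd=np.hypot(u,v); r=rd
    for _ in range(20): r=rd/(1+f["k1"]*r*r)
    s=r/rd if rd>0 else 1
    R=cv2.Rodrigues(np.array(f["rvec"],float))[0]; t=np.array(f["tvec"],float).ravel()
    return -R.T@t, R.T@np.array([u*s,v*s,1.])
def onz(f,loc,z):
    c,d=ray(f,loc); return c+d*(z-c[2])/d[2]
def tri(rs):
    A=0;b=0
    for c,d in rs:
        d=d/np.linalg.norm(d);P=np.eye(3)-np.outer(d,d);A=A+P;b=b+P@c
    return np.linalg.solve(A,b)
def proj(f,p):
    F=K(f);R=cv2.Rodrigues(np.array(f["rvec"],float))[0]
    q=R@np.array(p)+np.array(f["tvec"],float).ravel();u,v=q[:2]/q[2];k=1+f["k1"]*(u*u+v*v)
    return np.array([u*k*F+f["cx"],v*k*F+f["cy"]])
E
cat > a.py <<'E'
from h import *
np.set_printoptions(precision=3,suppress=True)
F={}
for c in("scene","side","wrist"):
    F[c]=cams.grab_frame(c); cv2.imwrite(f"pics/{c}0.png",F[c]["pixels"])
for n in ["tray_pointer","index_tip","lever_post","lever_hinge","bottle_bay","tool_bay","lift","dropper","vial","vial_2","screwdriver","syringe","marker"]:
    for c in("scene","side"):
        for r in cams.pinpoint(c,n)[:4]:
            if r["score"]>.2: print(n,c,round(r["score"],2),(np.array(r["location"])*[640,480]).round(),onz(F[c],r["location"],0)[:2])
print(telemetry.sense())
E
python3 a.py
```

```text
tray_pointer scene 0.87 [404. 271.] [ 0.742 -0.141]
tray_pointer side 0.7 [289. 224.] [ 0.789 -0.332]
tray_pointer side 0.42 [324. 263.] [ 0.589 -0.19 ]
index_tip scene 0.78 [409. 245.] [ 0.796 -0.075]
index_tip side 0.52 [289. 194.] [ 0.917 -0.522]
lever_post scene 0.91 [290. 150.] [0.699 0.385]
lever_post side 0.61 [195. 280.] [0.81 0.03]
lever_hinge scene 0.93 [292. 207.] [0.604 0.163]
lever_hinge side 0.78 [264. 290.] [ 0.645 -0.015]
bottle_bay scene 0.65 [314. 260.] [ 0.575 -0.026]
bottle_bay side 0.85 [297. 287.] [ 0.588 -0.066]
tool_bay scene 0.86 [336. 291.] [ 0.576 -0.131]
tool_bay side 0.92 [324. 263.] [ 0.591 -0.193]
lift scene 0.96 [323. 280.] [ 0.567 -0.089]
lift side 0.91 [311. 283.] [ 0.568 -0.095]
dropper scene 0.85 [344. 360.] [ 0.511 -0.298]
dropper side 0.95 [369. 254.] [ 0.513 -0.288]
dropper side 0.56 [277. 404.] [0.425 0.242]
vial scene 0.68 [289. 150.] [0.697 0.387]
vial side 0.83 [313. 365.] [0.423 0.136]
vial side 0.78 [334. 342.] [0.421 0.061]
vial side 0.64 [367. 312.] [ 0.408 -0.059]
vial_2 scene 0.68 [289. 150.] [0.697 0.387]
vial_2 side 0.83 [313. 365.] [0.423 0.136]
vial_2 side 0.78 [334. 342.] [0.421 0.061]
vial_2 side 0.64 [367. 312.] [ 0.408 -0.059]
syringe scene 0.6 [406. 269.] [ 0.749 -0.137]
syringe side 0.57 [276. 402.] [0.429 0.241]
{'time_s': 1.45, 'qpos': array([-1.356,  0.158,  1.597, -0.   ,  1.386, -0.21 ]), 'joint_vel': array([-0.001,  0.001, -0.   , -0.001,  0.   ,  0.001]), 'tau': array([  0.001, -39.601, -33.169,  -0.   ,   0.001,   0.   ]), 'ee_pos': array([ 0.237, -0.524,  0.245]), 'orientation': array([ 0.   ,  0.978,  0.211, -0.   ]), 'wrist_force': array([-0.506,  0.188, -0.755]), 'wrist_torque': array([0.02 , 0.018, 0.041]), 'finger_force': 0.0, 'opening': 0.08582312962859782}
```

View pics/scene0.png

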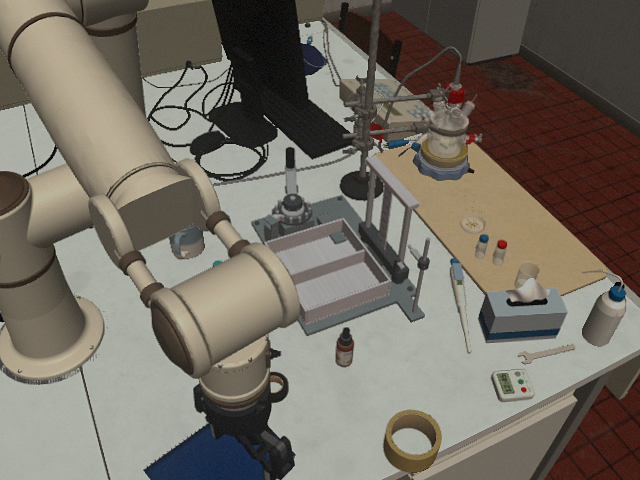

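View pics/side0.png

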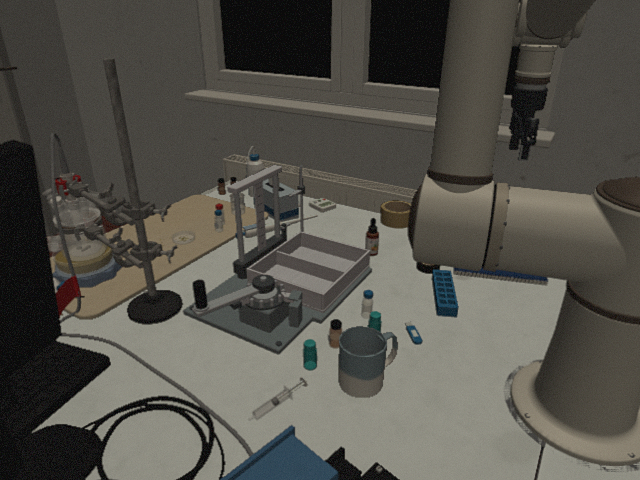

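The scene picture shows the dropper at (345,348), with the arm hiding the left side. The side picture shows:
- the dropper at (372,238)
- a white, blue-capped vial at (368,303)
- a brown vial at (335,333)
- turquoise look-alikes at (310,355) and (375,322)
- the syringe at (278,398)

I'll clear the arm and look from above.

```bash
python3 -m creep '[{"fingers":0.085,"delta_pos":[0.012,0.02,0.035],"roll":-2},{"fingers":0.085,"delta_pos":[0.012,0.035,0.02],"roll":-2},{"fingers":0.085,"delta_pos":[0.012,0.039,0.01],"roll":-2},{"fingers":0.085,"delta_pos":[0.012,0.039,0.01],"roll":-2},{"fingers":0.085,"delta_pos":[0.01,0.039,0.01],"roll":-2},{"fingers":0.085,"delta_pos":[0.01,0.039,0.01],"roll":-2},{"fingers":0.085,"delta_pos":[0.01,0.039,0.01],"roll":-2},{"fingers":0.085,"delta_pos":[0.01,0.039,0.01],"roll":-2},{"fingers":0.085,"delta_pos":[0.01,0.039,0.01],"roll":-2},{"fingers":0.085,"delta_pos":[0.01,0.039,0.01],"roll":-2},{"fingers":0.085,"delta_pos":[0.01,0.039,0.01],"roll":-2},{"fingers":0.085,"delta_pos":[0.01,0.039,0.01],"roll":-2}]' 60
python3 -m creep '[{"fingers":0.085,"delta_pos":[0,0.039,0.01],"roll":0},{"fingers":0.085,"delta_pos":[0,0.039,0.01],"roll":0},{"fingers":0.085,"delta_pos":[0,0.039,0.01],"roll":0},{"fingers":0.085,"delta_pos":[0,0.0,0],"roll":0}]'
cat > b.py <<'E'
from h import *
np.set_printoptions(precision=3,suppress=True)
import sys
tag=sys.argv[1]
F={}
for c in sys.argv[2].split(","):
    F[c]=cams.grab_frame(c); cv2.imwrite(f"pics/{c}{tag}.png",F[c]["pixels"])
for n in sys.argv[3].split(","):
    for c in F:
        for r in cams.pinpoint(c,n)[:4]:
            if r["score"]>.3: print(n,c,round(r["score"],2),(np.array(r["location"])*[640,480]).round(),onz(F[c],r["location"],float(sys.argv[4]))[:2])
s=telemetry.sense();print(s["time_s"],s["ee_pos"],s["qpos"])
E
python3 b.py 1 wrist,scene bottle_bay,tool_bay,dropper,vial,screwdriver,syringe,marker 0.0
```

```text
time_s: 2.45
ee_pos: [0.3644, -0.0781, 0.4004]
orientation: [0.0, 1.0, 0.002, 0.001]
wrist_force: [1.8, -0.1, 0.0]
opening: 0.0848
finger_force: 0.0
time_s: 2.78
ee_pos: [0.3642, 0.0429, 0.4324]
orientation: [-0.001, 1.0, 0.008, 0.003]
wrist_force: [1.0, -0.0, 0.2]
opening: 0.0851
finger_force: 0.0
bottle_bay wrist 0.65 [386.  28.] [ 0.579 -0.045]
bottle_bay scene 0.94 [316. 259.] [ 0.58  -0.026]
bottle_bay scene 0.47 [290. 205.] [0.603 0.17 ]
tool_bay wrist 0.81 [462.  33.] [ 0.576 -0.156]
tool_bay scene 0.88 [336. 287.] [ 0.583 -0.121]
dropper wrist 0.61 [544.  89.] [ 0.503 -0.293]
dropper scene 0.84 [344. 357.] [ 0.514 -0.291]
vial wrist 0.87 [262. 134.] [0.426 0.139]
vial wrist 0.7 [382. 149.] [ 0.406 -0.048]
vial wrist 0.54 [307. 137.] [0.422 0.069]
vial wrist 0.5 [347. 175.] [0.364 0.005]
vial scene 0.75 [222. 278.] [0.368 0.007]
vial scene 0.74 [249. 291.] [ 0.407 -0.052]
vial scene 0.61 [227. 236.] [0.423 0.129]
vial scene 0.57 [230. 250.] [0.415 0.081]
syringe wrist 0.68 [195. 134.] [0.426 0.245]
syringe scene 0.78 [208. 208.] [0.416 0.245]
3.5833 [0.365 0.037 0.43 ] [-0.233 -0.455  1.787 -0.     1.81   1.332]
```

View both.

View pics/wrist1.png

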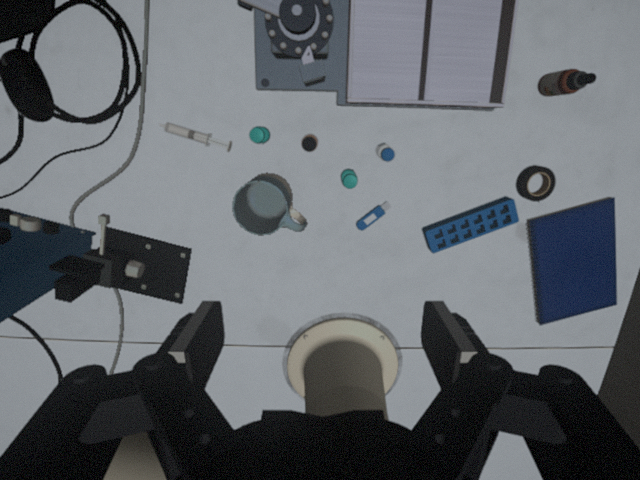

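View pics/scene1.png

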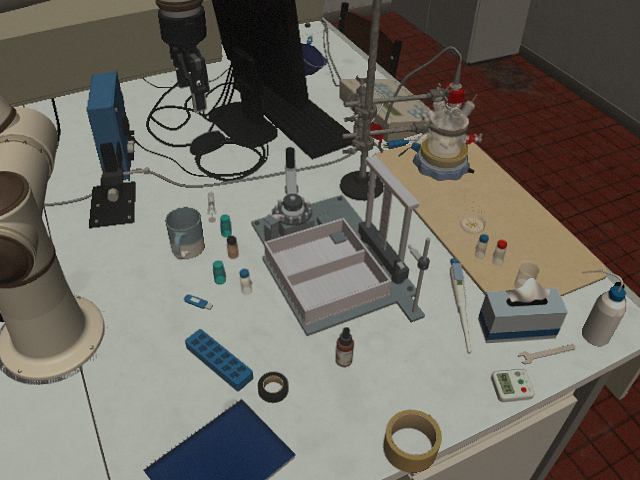

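```bash
cat > lift.py <<'E'
from h import *
np.set_printoptions(precision=4,suppress=True)
from scipy.optimize import least_squares
F={c:cams.grab_frame(c) for c in("scene","side")}
L={"lift":(0,0,0),"bottle_bay":(0,.0525,.025),"tool_bay":(0,-.0525,.025),"lever_hinge":(0,.172,.083)}
obs=[]
for n,p in L.items():
    for c in F:
        r=cams.pinpoint(c,n)
        if r and r[0]["score"]>.6: obs.append((n,F[c],p,np.array(r[0]["location"])*[640,480]))
def W(x,p): 
    c,s=np.cos(x[2]),np.sin(x[2]); return [x[0]+c*p[0]-s*p[1],x[1]+s*p[0]+c*p[1],p[2]]
f=lambda x:np.concatenate([proj(o[1],W(x,o[2]))-o[3] for o in obs])
s=least_squares(f,[.57,-.09,0],loss="soft_l1");print("pose",s.x,[(o[0],e) for o,e in zip(obs,f(s.x).reshape(-1,2).round(1))])
x=s.x
for n,p in L.items(): print(n,W(x,p))
for n in("tray_pointer","index_tip","lever_post"):
    rs=[ray(F[c],cams.pinpoint(c,n)[0]["location"]) for c in F]
    print(n,tri(rs))
for a in (0,.37,.74): b=.37-a; print("post",a,W(x,(.13*np.sin(b),.172+.13*np.cos(b),.148)))
E
python3 lift.py
```

```text
pose [ 0.5682 -0.1012 -0.0241] [('lift', array([ 0.6, -3.4])), ('bottle_bay', array([-1.5, -1. ])), ('tool_bay', array([-0. , -0.2])), ('tool_bay', array([-0.2, -3. ])), ('lever_hinge', array([-0.1, -3.3])), ('lever_hinge', array([ 0.2, -5.9]))]
lift [np.float64(0.5681829339701409), np.float64(-0.10124058564771887), 0]
bottle_bay [np.float64(0.5694457902543892), np.float64(-0.048755776473965236), 0.025]
tool_bay [np.float64(0.5669200776858925), np.float64(-0.15372539482147252), 0.025]
lever_hinge [np.float64(0.5723202917013926), np.float64(0.07070964631200732), 0.083]
tray_pointer [ 0.6947 -0.2006  0.0881]Traceback (most recent call last):
  File "lift.py", line 18, in <module>
    rs=[ray(F[c],cams.pinpoint(c,n)[0]["location"]) for c in F]
                 ~~~~~~~~~~~~~~~~~~^^^
IndexError: list index out of range
```

The wrist view shows the syringe (198,136), brown vial (310,143), blue-capped vial (386,152), dropper (565,82), and two turquoise look-alikes. I'll check the small bottles at the back of the side view.

```bash
python3 - <<'E'
import cv2
a=cv2.imread("pics/side0.png");b=cv2.imread("pics/scene1.png")
x=cv2.resize(a[140:250,190:350],(800,550)[::1],interpolation=2)[:, :800]
y=cv2.resize(b[200:380,330:640],(800,465))
import numpy as np
cv2.imwrite("pics/c1.png",np.vstack([cv2.resize(x,(480,300)),cv2.resize(y,(480,280))]))
from h import *
f=cams.grab_frame("side")
for p in((221,192),(233,189)):print(onz(f,(p[0]/640,p[1]/480),0))
s=cams.grab_frame("scene")
for q in((482,258),(500,264),(458,262),(468,350)):print(onz(s,(q[0]/640,q[1]/480),0))
E
sed -i 's/^    rs=\[ray.*/    rs=[ray(F[c],r[0]["location"]) for c in F for r in [cams.pinpoint(c,n)] if r]/; s/^    print(n,tri(rs))/    print(n,tri(rs) if len(rs)>1 else rs)/' lift.py; python3 lift.py
```

```text
[ 1.12733426 -0.4234851   0.        ]
[ 1.11036045 -0.46558046  0.        ]
[ 0.92720799 -0.18305102  0.        ]
[ 9.53557892e-01 -2.16574349e-01 -1.11022302e-16]
[ 0.86868871 -0.16999688  0.        ]
[ 0.74380422 -0.3822456   0.        ]
pose [ 0.568  -0.0958 -0.0017] [('lift', array([-0.5, -1.7])), ('bottle_bay', array([-0.8, -2.8])), ('bottle_bay', array([ 0.2, -1.3])), ('tool_bay', array([-0.1,  1.3])), ('tool_bay', array([-1.8,  0.6])), ('lever_hinge', array([ 0.8, -0.1])), ('lever_hinge', array([ 1.6, -5.3]))]
lift [np.float64(0.567988853924388), np.float64(-0.09580846880185573), 0]
bottle_bay [np.float64(0.5680799311920554), np.float64(-0.04330854780256932), 0.025]
tool_bay [np.float64(0.5678977766567207), np.float64(-0.14830838980114214), 0.025]
lever_hinge [np.float64(0.5682872404013172), np.float64(0.07619127237675877), 0.083]
tray_pointer [ 0.6535 -0.1912  0.023 ]
index_tip [ 0.547  -0.0347  0.2173]
lever_post [0.6108 0.2015 0.1507]
post 0 [np.float64(0.6155074386274894), np.float64(0.19731209172455294), 0.148]
post 0.37 [np.float64(0.5685127650641124), np.float64(0.20619107675594417), 0.148]
post 0.74 [np.float64(0.52148756779561), np.float64(0.19747519812126385), 0.148]
```

View pics/c1.png

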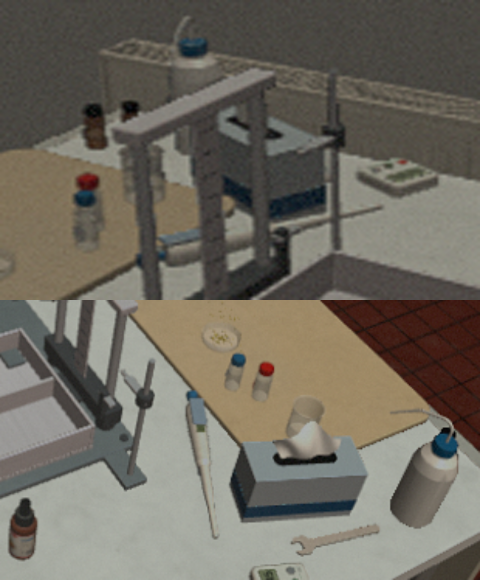

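Those bottles stand at the very back and aren't part of the job, so the items are the dropper, the blue-capped vial, the brown vial_2 and the syringe. Brown vial first.

```bash
python3 -m creep '[{"fingers":0.05,"delta_pos":[0.005,0.004,-0.02],"roll":7.1},{"fingers":0.05,"delta_pos":[0.005,0.004,-0.02],"roll":7.1},{"fingers":0.05,"delta_pos":[0.005,0.004,-0.02],"roll":7.1},{"fingers":0.05,"delta_pos":[0.005,0.004,-0.02],"roll":7.1},{"fingers":0.05,"delta_pos":[0.005,0.003,-0.02],"roll":7.1},{"fingers":0.05,"delta_pos":[0.005,0.003,-0.02],"roll":7.1},{"fingers":0.05,"delta_pos":[0.005,0.003,-0.02],"roll":7.1},{"fingers":0.05,"delta_pos":[0.005,0.003,-0.02],"roll":7.1},{"fingers":0.05,"delta_pos":[0.005,0.003,-0.02],"roll":7.1},{"fingers":0.05,"delta_pos":[0.005,0.003,-0.02],"roll":7.1},{"fingers":0.05,"delta_pos":[0.003,0.002,-0.02],"roll":7.1},{"fingers":0.05,"delta_pos":[0,0,0],"roll":7.1}]' 50
python3 b.py 2 wrist vial,dropper,syringe 0; python3 - <<'E'
from h import *
f=cams.grab_frame("wrist");print(ray(f,(.5,.5)))
E
```

```text
time_s: 6.13
ee_pos: [0.4153, 0.0735, 0.2053]
orientation: [-0.003, 0.732, 0.681, -0.002]
wrist_force: [-1.4, 0.5, -0.3]
opening: 0.0502
finger_force: 0.0
vial wrist 0.83 [323. 212.] [0.413 0.069]
vial wrist 0.78 [324. 316.] [ 0.406 -0.048]
vial wrist 0.73 [280. 276.] [0.363 0.003]
vial wrist 0.62 [332. 138.] [0.426 0.139]
syringe wrist 0.96 [318.  12.] [0.421 0.244]
syringe wrist 0.61 [609. 461.] [ 0.784 -0.31 ]
6.3333 [0.418 0.073 0.21 ] [-0.114 -0.223  2.039  0.     1.324 -0.032]
(array([0.42371659, 0.15330215, 0.33934366]), array([-0.03241515, -0.32248352, -0.94613003]))
```

View pics/wrist2.png

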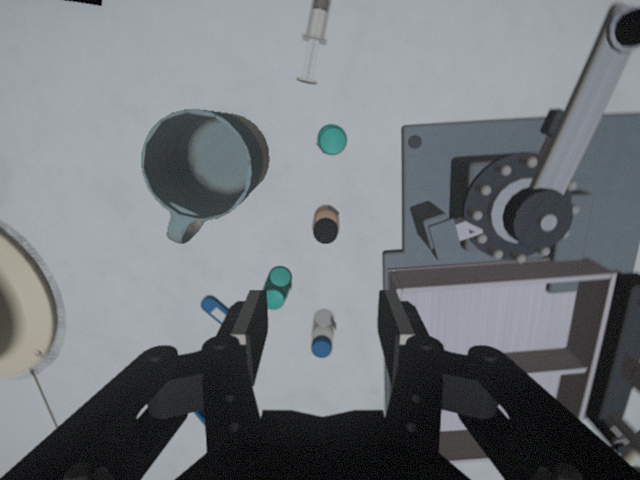

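The wrist view shows the brown vial at (325,225), the turquoise look-alikes at (332,140) and (278,287), the blue-capped vial at (322,333) and the mug rim centred near (197,165). I'll check the mug clearance.

```bash
python3 - <<'E'
from h import *
f=cams.grab_frame("wrist");g=lambda u,v,z:onz(f,(u/640,v/480),z).round(3)
for z in (.09,.1):print([g(*p,z) for p in((197,165),(145,160),(250,170),(197,215),(183,240))])
E
python3 -m creep '[{"fingers":0.05,"delta_pos":[-0.004,-0.002,-0.03],"roll":0},{"fingers":0.05,"delta_pos":[0,0,-0.03],"roll":0},{"fingers":0.05,"delta_pos":[0,0,0],"roll":0}]'
```

```text
[array([0.333, 0.132, 0.09 ]), array([0.296, 0.138, 0.09 ]), array([0.37 , 0.125, 0.09 ]), array([0.326, 0.095, 0.09 ]), array([0.311, 0.077, 0.09 ])]
[array([0.336, 0.132, 0.1  ]), array([0.301, 0.139, 0.1  ]), array([0.372, 0.126, 0.1  ]), array([0.33 , 0.097, 0.1  ]), array([0.316, 0.08 , 0.1  ])]
time_s: 6.68
ee_pos: [0.41, 0.0712, 0.1453]
orientation: [-0.003, 0.735, 0.678, -0.003]
wrist_force: [-1.0, 0.5, -0.4]
opening: 0.05
finger_force: 0.0
```

```bash
python3 -m creep '[{"fingers":0.05,"delta_pos":[0,-0.003,-0.03],"roll":0},{"fingers":0.05,"delta_pos":[0,0,-0.03],"roll":0},{"fingers":0.05,"delta_pos":[0,0,-0.03],"roll":0},{"fingers":0.05,"delta_pos":[0,0,-0.023],"roll":0},{"fingers":0.05,"delta_pos":[0,0,0],"roll":0},{"fingers":0.01,"delta_pos":[0,0,0],"roll":0},{"fingers":0.01,"delta_pos":[0,0,0],"roll":0},{"fingers":0.01,"delta_pos":[0,0,0],"roll":0},{"fingers":0.01,"delta_pos":[0,0,0],"roll":0},{"fingers":0.01,"delta_pos":[0,0,0],"roll":0}]'
```

```text
time_s: 7.52
ee_pos: [0.4159, 0.0677, 0.0391]
orientation: [0.002, 0.734, 0.679, 0.002]
wrist_force: [-0.9, 0.2, 7.6]
opening: 0.0222
finger_force: 49.4
```

```bash
python3 -m creep '[{"fingers":0.01,"delta_pos":[0,0,0.03],"roll":0},{"fingers":0.01,"delta_pos":[0,0,0.035],"roll":0},{"fingers":0.01,"delta_pos":[0,0,0.035],"roll":0},{"fingers":0.01,"delta_pos":[0.02,-0.032,0.01],"roll":0},{"fingers":0.01,"delta_pos":[0.03,-0.032,0],"roll":0},{"fingers":0.01,"delta_pos":[0.03,-0.032,0],"roll":0},{"fingers":0.01,"delta_pos":[0.025,-0.032,0],"roll":0},{"fingers":0.01,"delta_pos":[0,0,0],"roll":0}]'
python3 b.py 3 wrist bottle_bay,vial,dropper,syringe 0.025
```

```text
time_s: 8.18
ee_pos: [0.52, -0.0625, 0.1487]
orientation: [0.003, 0.736, 0.677, 0.001]
wrist_force: [0.4, 0.8, 0.1]
opening: 0.0222
finger_force: 49.4
bottle_bay wrist 0.82 [382. 198.] [ 0.566 -0.04 ]
vial wrist 0.92 [185. 219.] [ 0.417 -0.043]
vial wrist 0.77 [319. 283.] [ 0.514 -0.105]
8.4333 [ 0.515 -0.056  0.147] [-0.342  0.111  1.853  0.     1.178 -0.265]
```

```bash
python3 -m creep '[{"fingers":0.01,"delta_pos":[0.004,0,-0.03],"roll":0},{"fingers":0.01,"delta_pos":[0,0,-0.03],"roll":0},{"fingers":0.01,"delta_pos":[0,0,-0.015],"roll":0},{"fingers":0.01,"delta_pos":[0,0,-0.006],"roll":0},{"fingers":0.01,"delta_pos":[0,0,0],"roll":0},{"fingers":0.01,"delta_pos":[0,0,0],"roll":0}]'
```

```text
time_s: 8.93
ee_pos: [0.5196, -0.0562, 0.0663]
orientation: [0.0, 0.734, 0.679, 0.0]
wrist_force: [1.1, 0.6, -0.4]
opening: 0.022
finger_force: 50.5
```

```bash
python3 -m creep '[{"fingers":0.01,"delta_pos":[0,0,-0.002],"roll":0},{"fingers":0.04,"delta_pos":[0,0,0],"roll":0},{"fingers":0.04,"delta_pos":[0,0,0],"roll":0},{"fingers":0.045,"delta_pos":[0,0,0.02],"roll":0},{"fingers":0.05,"delta_pos":[0,0,0.04],"roll":0},{"fingers":0.05,"delta_pos":[-0.01,0,0.04],"roll":0},{"fingers":0.05,"delta_pos":[-0.03,0,0],"roll":0},{"fingers":0.05,"delta_pos":[-0.036,0.004,0],"roll":0},{"fingers":0.05,"delta_pos":[-0.036,0.004,0],"roll":0},{"fingers":0.05,"delta_pos":[0,0,0],"roll":0},{"fingers":0.05,"delta_pos":[0,0,0],"roll":0}]'
python3 b.py 4 wrist,scene vial 0
```

```text
time_s: 9.85
ee_pos: [0.4059, -0.0483, 0.1634]
orientation: [0.0, 0.734, 0.679, 0.0]
wrist_force: [0.0, -0.1, 0.4]
opening: 0.0501
finger_force: 0.0
vial wrist 0.82 [463. 227.] [ 0.528 -0.066]
vial wrist 0.76 [320. 219.] [ 0.403 -0.048]
vial wrist 0.66 [266. 162.] [0.363 0.004]
vial scene 0.77 [245. 291.] [ 0.401 -0.049]
vial scene 0.76 [296. 269.] [ 0.526 -0.037]
vial scene 0.53 [222. 279.] [0.366 0.005]
10.05 [ 0.409 -0.049  0.164] [-0.416 -0.207  2.121  0.     1.226 -0.338]
```

```bash
python3 -m creep '[{"fingers":0.05,"delta_pos":[-0.004,0,-0.03],"roll":0},{"fingers":0.05,"delta_pos":[0,0,-0.04],"roll":0},{"fingers":0.05,"delta_pos":[0,0,-0.03],"roll":0},{"fingers":0.05,"delta_pos":[0,0,-0.025],"roll":0},{"fingers":0.05,"delta_pos":[0,0,0],"roll":0},{"fingers":0.01,"delta_pos":[0,0,0],"roll":0},{"fingers":0.01,"delta_pos":[0,0,0],"roll":0},{"fingers":0.01,"delta_pos":[0,0,0],"roll":0},{"fingers":0.01,"delta_pos":[0,0,0],"roll":0},{"fingers":0.01,"delta_pos":[0,0,0],"roll":0}]'
```

```text
time_s: 10.88
ee_pos: [0.4054, -0.0496, 0.0404]
orientation: [0.002, 0.734, 0.679, 0.001]
wrist_force: [0.5, -0.7, 5.7]
opening: 0.021
finger_force: 49.4
```

```bash
python3 -m creep '[{"fingers":0.01,"delta_pos":[0,0,0.03],"roll":0},{"fingers":0.01,"delta_pos":[0,0,0.04],"roll":0},{"fingers":0.01,"delta_pos":[0,0,0.03],"roll":0},{"fingers":0.01,"delta_pos":[0.03,0.004,0.01],"roll":0},{"fingers":0.01,"delta_pos":[0.035,0.004,0],"roll":0},{"fingers":0.01,"delta_pos":[0.035,0.004,0],"roll":0},{"fingers":0.01,"delta_pos":[0.035,0.004,0],"roll":0},{"fingers":0.01,"delta_pos":[0.035,0.004,0],"roll":0},{"fingers":0.01,"delta_pos":[0,0,0],"roll":0},{"fingers":0.01,"delta_pos":[0,0,0],"roll":0}]'
python3 -m creep '[{"fingers":0.01,"delta_pos":[0,0,-0.035],"roll":0},{"fingers":0.01,"delta_pos":[0,0,-0.03],"roll":0},{"fingers":0.01,"delta_pos":[0,0,-0.013],"roll":0},{"fingers":0.01,"delta_pos":[0,0,-0.004],"roll":0},{"fingers":0.01,"delta_pos":[0,0,0],"roll":0},{"fingers":0.01,"delta_pos":[0,0,0],"roll":0}]'
```

```text
time_s: 11.72
ee_pos: [0.5745, -0.0286, 0.1484]
orientation: [-0.0, 0.734, 0.679, -0.0]
wrist_force: [0.2, -0.2, -0.2]
opening: 0.0208
finger_force: 49.3
time_s: 12.22
ee_pos: [0.5736, -0.029, 0.0678]
orientation: [0.001, 0.734, 0.679, 0.0]
wrist_force: [-0.3, -0.6, -0.4]
opening: 0.0207
finger_force: 49.4
```

```bash
python3 -m creep '[{"fingers":0.01,"delta_pos":[0,0,-0.002],"roll":0},{"fingers":0.038,"delta_pos":[0,0,0],"roll":0},{"fingers":0.038,"delta_pos":[0,0,0],"roll":0},{"fingers":0.04,"delta_pos":[0,0,0.02],"roll":0},{"fingers":0.05,"delta_pos":[0,0,0.04],"roll":0},{"fingers":0.05,"delta_pos":[-0.01,0,0.04],"roll":0},{"fingers":0.05,"delta_pos":[-0.035,0.01,0.01],"roll":0},{"fingers":0.05,"delta_pos":[-0.035,0.02,0.01],"roll":0},{"fingers":0.05,"delta_pos":[-0.03,0.028,0],"roll":0},{"fingers":0.05,"delta_pos":[-0.02,0.03,0],"roll":0},{"fingers":0.05,"delta_pos":[-0.02,0.035,0],"roll":0},{"fingers":0.05,"delta_pos":[0,0.04,0],"roll":0}]'
python3 -m creep '[{"fingers":0.05,"delta_pos":[0,0.03,0],"roll":0},{"fingers":0.05,"delta_pos":[0,0.02,0],"roll":0},{"fingers":0.05,"delta_pos":[0,0,0],"roll":0},{"fingers":0.05,"delta_pos":[0,0,0],"roll":0}]'
cat > syr.py <<'E'
from h import *
np.set_printoptions(precision=3,suppress=True)
import sys
f=cams.grab_frame("wrist");cv2.imwrite(f"pics/wrist{sys.argv[1]}.png",f["pixels"])
for r in cams.pinpoint("wrist","syringe")[:2]:print("org",r["score"],onz(f,r["location"],0.0))
for t in cams.trace("wrist","syringe")[:2]:
    m=t["mask"];y,x=np.nonzero(m);print("mask",t["score"],len(x))
    P=np.array([onz(f,(a/640,b/480),.0105)[:2] for a,b in zip(x[::5],y[::5])])
    c=P.mean(0);w,v=np.linalg.eigh(np.cov((P-c).T));d=v[:,1];s=(P-c)@d
    print("c",c,"dir",d,np.degrees(np.arctan2(d[1],d[0])),"ends",c+d*s.min(),c+d*s.max())
    for q in np.linspace(s.min(),s.max(),9)[:-1]:
        k=(s>=q)&(s<q+np.ptp(s)/8);print(round(float(np.ptp((P-c)[k]@v[:,0])),3),end=" ")
    print()
print(telemetry.sense()["ee_pos"])
E
python3 syr.py 5; python3 b.py 5 scene syringe 0
```

```text
time_s: 13.22
ee_pos: [0.4203, 0.1348, 0.1845]
orientation: [-0.0, 0.735, 0.678, -0.001]
wrist_force: [1.0, -0.2, -0.4]
opening: 0.0502
finger_force: 0.0
time_s: 13.55
ee_pos: [0.4234, 0.1848, 0.1849]
orientation: [0.0, 0.733, 0.68, 0.0]
wrist_force: [0.3, 0.7, -0.5]
opening: 0.0501
finger_force: 0.0
org 0.71 [0.423 0.245 0.   ]
mask 0.6 2210
c [0.425 0.245] dir [0.29  0.957] 73.12446372111887 ends [0.407 0.186] [0.441 0.296]
0.013 0.009 0.019 0.015 0.015 0.016 0.015 0.013 
[0.424 0.183 0.185]
syringe scene 0.54 [210. 209.] [0.419 0.238]
13.8 [0.424 0.183 0.185] [ 0.146 -0.085  1.971 -0.     1.256  0.225]
```

View pics/wrist5.png

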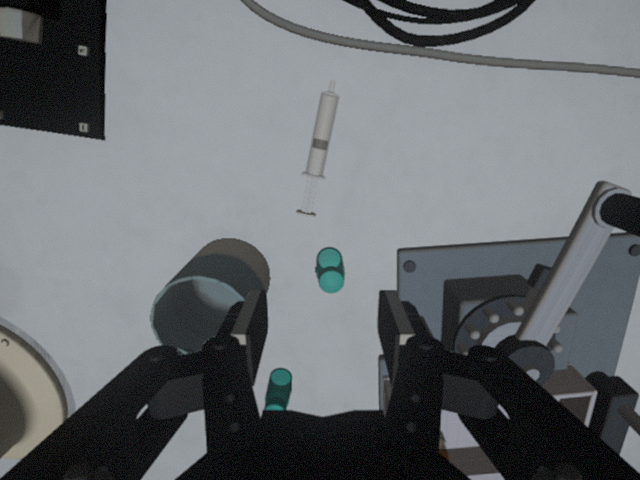

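The syringe lies with its tip at (330,85) and thumb end at (305,212). The grip point is about (0.429, 0.258), and the tool needs a −12.5° turn.

```bash
python3 -m creep '[{"fingers":0.045,"delta_pos":[0.005,0.035,-0.02],"roll":-6.5},{"fingers":0.045,"delta_pos":[0,0.04,-0.03],"roll":-6},{"fingers":0.045,"delta_pos":[0,0,-0.04],"roll":0},{"fingers":0.045,"delta_pos":[0,0,-0.04],"roll":0},{"fingers":0.045,"delta_pos":[0,0,-0.027],"roll":0},{"fingers":0.045,"delta_pos":[0,0,-0.01],"roll":0},{"fingers":0.045,"delta_pos":[0,0,0],"roll":0},{"fingers":0.005,"delta_pos":[0,0,0],"roll":0},{"fingers":0.005,"delta_pos":[0,0,0],"roll":0},{"fingers":0.005,"delta_pos":[0,0,0],"roll":0},{"fingers":0.005,"delta_pos":[0,0,0],"roll":0},{"fingers":0.005,"delta_pos":[0,0,0],"roll":0}]'
```

```text
time_s: 14.8
ee_pos: [0.4307, 0.2522, 0.0254]
orientation: [0.001, 0.803, 0.596, 0.002]
wrist_force: [-0.0, -1.3, 7.8]
opening: 0.0114
finger_force: 48.1
```

```bash
python3 -m creep '[{"fingers":0.03,"delta_pos":[0,0,0.0],"roll":0},{"fingers":0.03,"delta_pos":[0,0,0],"roll":0},{"fingers":0.03,"delta_pos":[0,0,0],"roll":0},{"fingers":0.03,"delta_pos":[0,0,0],"roll":0}]'; python3 b.py 6 scene syringe 0
```

```text
time_s: 15.13
ee_pos: [0.4283, 0.2518, 0.023]
orientation: [-0.0, 0.803, 0.596, -0.0]
wrist_force: [0.5, 0.7, -0.4]
opening: 0.0297
finger_force: 0.0
syringe scene 0.76 [214. 208.] [0.428 0.24 ]
15.2333 [0.428 0.252 0.023] [0.288 0.266 1.965 0.    0.911 0.581]
```

```bash
python3 -m creep '[{"fingers":0.03,"delta_pos":[0,0.004,-0.006],"roll":0},{"fingers":0.03,"delta_pos":[0,0,-0.002],"roll":0},{"fingers":0.03,"delta_pos":[0,0,0],"roll":0},{"fingers":0.005,"delta_pos":[0,0,0],"roll":0},{"fingers":0.005,"delta_pos":[0,0,0],"roll":0},{"fingers":0.005,"delta_pos":[0,0,0],"roll":0},{"fingers":0.005,"delta_pos":[0,0,0],"roll":0}]'
```

```text
time_s: 15.82
ee_pos: [0.4285, 0.2558, 0.0151]
orientation: [0.0, 0.803, 0.596, 0.0]
wrist_force: [-0.3, 0.3, -0.3]
opening: 0.0135
finger_force: 49.0
```

```bash
python3 -m creep '[{"fingers":0.005,"delta_pos":[0,0,0.03],"roll":0},{"fingers":0.005,"delta_pos":[0,0,0.04],"roll":0},{"fingers":0.005,"delta_pos":[0,-0.01,0.04],"roll":-6},{"fingers":0.005,"delta_pos":[0,-0.03,0.03],"roll":-6},{"fingers":0.005,"delta_pos":[0.01,-0.036,0.01],"roll":-6},{"fingers":0.005,"delta_pos":[0.015,-0.036,0],"roll":-6},{"fingers":0.005,"delta_pos":[0.015,-0.036,0],"roll":-6},{"fingers":0.005,"delta_pos":[0.015,-0.036,0],"roll":-6},{"fingers":0.005,"delta_pos":[0.015,-0.036,0],"roll":-6},{"fingers":0.005,"delta_pos":[0.015,-0.036,0],"roll":-6},{"fingers":0.005,"delta_pos":[0.015,-0.036,0],"roll":-6},{"fingers":0.005,"delta_pos":[0.015,-0.036,0],"roll":-6}]'
python3 -m creep '[{"fingers":0.005,"delta_pos":[0.015,-0.036,0],"roll":-6},{"fingers":0.005,"delta_pos":[0.015,-0.036,0],"roll":-6},{"fingers":0.005,"delta_pos":[0.014,-0.01,0],"roll":-2},{"fingers":0.005,"delta_pos":[0,0,0],"roll":0},{"fingers":0.005,"delta_pos":[0,0,0],"roll":0},{"fingers":0.005,"delta_pos":[0,0,0],"roll":0}]'
python3 b.py 7 wrist,scene tool_bay,bottle_bay,vial,syringe,dropper 0.025
```

```text
time_s: 16.82
ee_pos: [0.5438, -0.0736, 0.1646]
orientation: [0.0, 0.994, 0.112, 0.0]
wrist_force: [0.7, 0.1, -0.2]
opening: 0.0137
finger_force: 49.0
time_s: 17.32
ee_pos: [0.5869, -0.1529, 0.1641]
orientation: [-0.0, 1.0, -0.007, -0.001]
wrist_force: [-0.2, 0.5, -1.1]
opening: 0.0134
finger_force: 49.0
tool_bay wrist 0.81 [317. 245.] [ 0.57  -0.148]
tool_bay scene 0.97 [335. 291.] [ 0.565 -0.148]
bottle_bay wrist 0.92 [186. 249.] [ 0.568 -0.039]
bottle_bay scene 0.71 [404. 269.] [ 0.728 -0.156]
bottle_bay scene 0.62 [314. 260.] [ 0.563 -0.05 ]
vial wrist 0.88 [216. 298.] [ 0.522 -0.059]
vial wrist 0.84 [175. 242.] [ 0.574 -0.031]
vial wrist 0.8 [ 45. 367.] [0.447 0.12 ]
vial scene 0.63 [296. 265.] [ 0.522 -0.046]
vial scene 0.58 [228. 233.] [0.422 0.113]
vial scene 0.57 [316. 250.] [ 0.581 -0.024]
vial scene 0.54 [222. 278.] [ 0.362 -0.017]
syringe wrist 0.98 [325. 327.] [ 0.493 -0.153]
syringe scene 0.6 [342. 249.] [ 0.635 -0.043]
dropper wrist 0.86 [475. 297.] [ 0.52  -0.284]
dropper scene 0.7 [346. 358.] [ 0.506 -0.31 ]
dropper scene 0.47 [403. 269.] [ 0.729 -0.155]
17.9167 [ 0.587 -0.154  0.165] [-0.455  0.311  1.582  0.     1.249  1.131]
```

View pics/scene7.png

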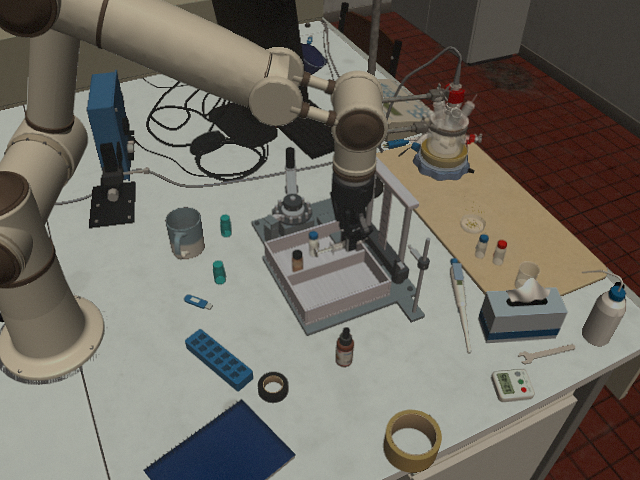

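Both vials stand in the left bay (297,260 and 314,243), and the syringe hangs over the right bay. I'm lowering it.

```bash
python3 -m creep '[{"fingers":0.005,"delta_pos":[0,0.003,-0.035],"roll":0},{"fingers":0.005,"delta_pos":[0,0,-0.035],"roll":0},{"fingers":0.005,"delta_pos":[0,0,-0.03],"roll":0},{"fingers":0.005,"delta_pos":[0,0,-0.018],"roll":0},{"fingers":0.005,"delta_pos":[0,0,-0.004],"roll":0},{"fingers":0.005,"delta_pos":[0,0,0],"roll":0},{"fingers":0.005,"delta_pos":[0,0,0],"roll":0}]'
```

```text
time_s: 18.5
ee_pos: [0.5878, -0.1508, 0.0428]
orientation: [0.0, 1.0, -0.007, 0.0]
wrist_force: [0.9, 0.4, -0.3]
opening: 0.0137
finger_force: 49.0
```

```bash
python3 -m creep '[{"fingers":0.005,"delta_pos":[0,0,-0.002],"roll":0},{"fingers":0.035,"delta_pos":[0,0,0],"roll":0},{"fingers":0.035,"delta_pos":[0,0,0],"roll":0},{"fingers":0.035,"delta_pos":[0,0,0.03],"roll":0},{"fingers":0.05,"delta_pos":[0,0,0.04],"roll":0},{"fingers":0.06,"delta_pos":[-0.01,-0.02,0.04],"roll":0},{"fingers":0.065,"delta_pos":[-0.02,-0.04,0.03],"roll":0},{"fingers":0.065,"delta_pos":[-0.02,-0.04,0.01],"roll":0},{"fingers":0.065,"delta_pos":[-0.025,-0.036,0],"roll":0},{"fingers":0.065,"delta_pos":[0,0,0],"roll":0},{"fingers":0.065,"delta_pos":[0,0,0],"roll":0}]'
python3 b.py 8 wrist,scene,side dropper,syringe 0
```

```text
time_s: 19.42
ee_pos: [0.5201, -0.2722, 0.1799]
orientation: [0.0, 1.0, -0.009, 0.0]
wrist_force: [0.7, 0.1, 0.2]
opening: 0.0649
finger_force: 0.0
dropper wrist 0.92 [348. 228.] [ 0.506 -0.295]
dropper wrist 0.73 [172. 164.] [ 0.567 -0.14 ]
dropper scene 0.74 [343. 357.] [ 0.512 -0.291]
dropper side 0.79 [368. 253.] [ 0.517 -0.292]
syringe wrist 0.88 [169. 155.] [ 0.575 -0.138]
syringe scene 0.56 [338. 290.] [ 0.582 -0.13 ]
syringe side 0.8 [318. 262.] [ 0.605 -0.187]
19.8667 [ 0.521 -0.27   0.179] [-0.683  0.246  1.63   0.     1.265  0.901]
```

View pics/wrist8.png

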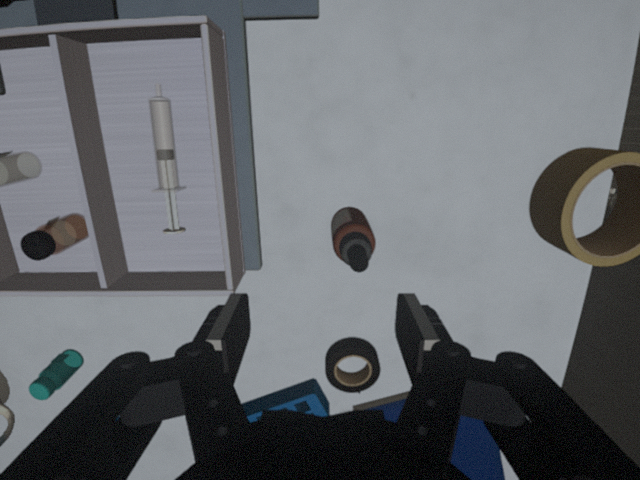

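The syringe lies in the right bay at (165,165), both vials are in the left bay, and the dropper stands at (352,235).

```bash
python3 -m creep '[{"fingers":0.065,"delta_pos":[-0.01,-0.022,0],"roll":0},{"fingers":0.065,"delta_pos":[0,0,-0.03],"roll":0},{"fingers":0.065,"delta_pos":[0,0,-0.035],"roll":0},{"fingers":0.065,"delta_pos":[0,0,-0.035],"roll":0},{"fingers":0.065,"delta_pos":[0,0,-0.022],"roll":0},{"fingers":0.065,"delta_pos":[0,0,0],"roll":0},{"fingers":0.02,"delta_pos":[0,0,0],"roll":0},{"fingers":0.02,"delta_pos":[0,0,0],"roll":0},{"fingers":0.02,"delta_pos":[0,0,0],"roll":0},{"fingers":0.02,"delta_pos":[0,0,0],"roll":0},{"fingers":0.02,"delta_pos":[0,0,0],"roll":0},{"fingers":0.02,"delta_pos":[0,0,0],"roll":0}]'
```

```text
time_s: 20.87
ee_pos: [0.5126, -0.2939, 0.06]
orientation: [0.002, 1.0, -0.007, 0.002]
wrist_force: [-0.5, 0.2, 7.9]
opening: 0.0299
finger_force: 49.6
```

```bash
python3 -m creep '[{"fingers":0.02,"delta_pos":[0,0,0.03],"roll":0},{"fingers":0.02,"delta_pos":[0,0,0.04],"roll":0},{"fingers":0.02,"delta_pos":[0,0,0.04],"roll":0},{"fingers":0.02,"delta_pos":[0.015,0.03,0.01],"roll":0},{"fingers":0.02,"delta_pos":[0.016,0.035,0],"roll":0},{"fingers":0.02,"delta_pos":[0.016,0.035,0],"roll":0},{"fingers":0.02,"delta_pos":[0.016,0.035,0],"roll":0},{"fingers":0.02,"delta_pos":[0.016,0.035,0],"roll":0},{"fingers":0.02,"delta_pos":[0.016,0.035,0],"roll":0},{"fingers":0.02,"delta_pos":[0.013,0.033,0],"roll":0},{"fingers":0.02,"delta_pos":[0,0,0],"roll":0},{"fingers":0.02,"delta_pos":[0,0,0],"roll":0}]'
```

```text
time_s: 21.87
ee_pos: [0.6194, -0.0526, 0.1777]
orientation: [0.0, 1.0, -0.006, 0.0]
wrist_force: [-0.2, 0.0, -0.9]
opening: 0.0299
finger_force: 50.0
```

```bash
python3 b.py 9 wrist,scene,side vial,dropper 0.025
```

```text
vial wrist 0.57 [296. 270.] [ 0.575 -0.028]
vial scene 0.57 [228. 233.] [0.423 0.111]
vial scene 0.56 [340. 222.] [0.674 0.04 ]
vial scene 0.54 [313. 254.] [ 0.569 -0.032]
vial scene 0.53 [223. 279.] [ 0.364 -0.018]
vial side 0.77 [371. 334.] [0.358 0.031]
vial side 0.72 [310. 365.] [0.413 0.16 ]
vial side 0.67 [290. 288.] [ 0.578 -0.024]
vial side 0.59 [319. 287.] [ 0.525 -0.058]
dropper wrist 0.64 [322. 273.] [ 0.572 -0.052]
dropper scene 0.91 [340. 226.] [0.665 0.025]
dropper side 0.65 [283. 239.] [ 0.724 -0.207]
22.3167 [ 0.619 -0.055  0.177] [-0.283  0.332  1.528 -0.     1.281  1.303]
```

View pics/wrist9.png

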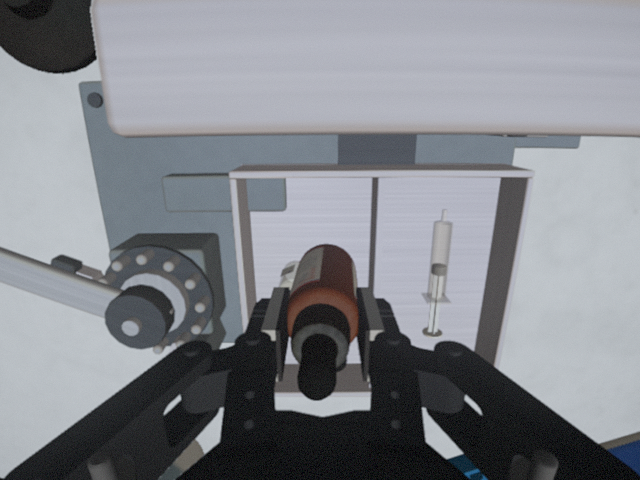

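The wrist camera ends up beside the crossbar at this yaw, so I'll turn the tool about 85° before lowering.

```bash
python3 -m creep '[{"fingers":0.02,"delta_pos":[-0.01,0,0],"roll":7},{"fingers":0.02,"delta_pos":[0,0,0],"roll":7},{"fingers":0.02,"delta_pos":[0,0,0],"roll":7},{"fingers":0.02,"delta_pos":[0,0,0],"roll":7},{"fingers":0.02,"delta_pos":[0,0,0],"roll":7},{"fingers":0.02,"delta_pos":[0,0,0],"roll":7},{"fingers":0.02,"delta_pos":[0,0,0],"roll":7},{"fingers":0.02,"delta_pos":[0,0,0],"roll":7},{"fingers":0.02,"delta_pos":[0.008,-0.007,0],"roll":7},{"fingers":0.02,"delta_pos":[0.008,-0.007,0],"roll":7},{"fingers":0.02,"delta_pos":[0,0,0],"roll":7},{"fingers":0.02,"delta_pos":[0,0,0],"roll":7}]'
python3 -m creep '[{"fingers":0.02,"delta_pos":[0,0,0],"roll":5},{"fingers":0.02,"delta_pos":[0,0,-0.03],"roll":0},{"fingers":0.02,"delta_pos":[0,0,-0.025],"roll":0},{"fingers":0.02,"delta_pos":[0,0,-0.02],"roll":0},{"fingers":0.02,"delta_pos":[0,0,-0.01],"roll":0},{"fingers":0.02,"delta_pos":[0,0,0],"roll":0},{"fingers":0.02,"delta_pos":[0,0,0],"roll":0}]'
```

```text
time_s: 23.32
ee_pos: [0.6252, -0.0692, 0.1772]
orientation: [0.0, 0.746, 0.666, 0.0]
wrist_force: [-0.1, -0.4, -0.1]
opening: 0.0295
finger_force: 50.0
time_s: 23.9
ee_pos: [0.625, -0.0686, 0.0924]
orientation: [-0.0, 0.718, 0.696, -0.0]
wrist_force: [0.2, 0.4, -1.0]
opening: 0.0301
finger_force: 50.0
```

```bash
python3 -m creep '[{"fingers":0.02,"delta_pos":[0,0,-0.005],"roll":0},{"fingers":0.02,"delta_pos":[0,0,-0.002],"roll":0},{"fingers":0.02,"delta_pos":[0,0,0],"roll":0},{"fingers":0.02,"delta_pos":[0,0,0],"roll":0}]'
```

```text
time_s: 24.23
ee_pos: [0.6253, -0.0685, 0.0858]
orientation: [0.0, 0.718, 0.696, 0.0]
wrist_force: [-0.1, 0.5, -0.3]
opening: 0.0304
finger_force: 50.0
```

```bash
python3 -m creep '[{"fingers":0.02,"delta_pos":[0,0,-0.001],"roll":0},{"fingers":0.04,"delta_pos":[0,0,0],"roll":0},{"fingers":0.042,"delta_pos":[0,0,0],"roll":0},{"fingers":0.042,"delta_pos":[0,0,0.015],"roll":0},{"fingers":0.042,"delta_pos":[0,0,0.035],"roll":0},{"fingers":0.042,"delta_pos":[0,0,0.04],"roll":0},{"fingers":0.042,"delta_pos":[0,0,0.04],"roll":0},{"fingers":0.042,"delta_pos":[-0.04,0,0.02],"roll":0},{"fingers":0.042,"delta_pos":[-0.04,0,0.01],"roll":0},{"fingers":0.042,"delta_pos":[-0.04,0,0],"roll":0},{"fingers":0.042,"delta_pos":[-0.04,0.03,0],"roll":0},{"fingers":0.042,"delta_pos":[-0.04,0.03,0],"roll":0}]'
python3 b.py 10 wrist,scene,side dropper,vial,syringe,marker,screwdriver,index_tip,tray_pointer,lever_post 0.025
```

```text
time_s: 25.23
ee_pos: [0.4394, -0.0185, 0.243]
orientation: [0.0, 0.719, 0.695, 0.0]
wrist_force: [-0.2, 1.2, 0.7]
opening: 0.0424
finger_force: 0.0
dropper wrist 0.64 [500. 249.] [ 0.629 -0.073]
dropper scene 0.59 [348. 257.] [ 0.637 -0.072]
dropper side 0.91 [282. 271.] [ 0.632 -0.073]
vial wrist 0.96 [450. 213.] [ 0.57  -0.032]
vial wrist 0.75 [399. 238.] [ 0.518 -0.057]
vial wrist 0.6 [302.  38.] [0.426 0.135]
vial wrist 0.58 [252. 179.] [0.37 0.01]
vial scene 0.78 [222. 280.] [ 0.361 -0.023]
vial scene 0.7 [227. 233.] [0.42  0.115]
vial scene 0.68 [296. 268.] [ 0.518 -0.056]
vial scene 0.55 [315. 253.] [ 0.574 -0.031]
vial side 0.88 [308. 367.] [0.412 0.167]
vial side 0.72 [290. 289.] [ 0.575 -0.019]
vial side 0.69 [321. 285.] [ 0.525 -0.067]
vial side 0.49 [373. 332.] [0.358 0.024]
syringe wrist 0.83 [444. 310.] [ 0.573 -0.146]
syringe scene 0.69 [339. 289.] [ 0.574 -0.148]
syringe scene 0.61 [327. 282.] [ 0.56  -0.121]
syringe side 0.6 [319. 264.] [ 0.576 -0.145]
marker side 0.54 [320. 264.] [ 0.575 -0.145]
screwdriver scene 0.46 [412. 246.] [ 0.783 -0.101]
screwdriver side 0.56 [320. 261.] [ 0.582 -0.157]
index_tip wrist 0.57 [619. 431.] [ 0.84  -0.353]
index_tip scene 0.53 [409. 245.] [ 0.78  -0.096]
index_tip side 0.38 [288. 195.] [ 0.88  -0.463]
tray_pointer wrist 0.77 [570. 372.] [ 0.742 -0.244]
tray_pointer wrist 0.64 [398. 236.] [ 0.517 -0.055]
tray_pointer scene 0.88 [405. 268.] [ 0.733 -0.153]
tray_pointer scene 0.47 [295. 270.] [ 0.513 -0.059]
tray_pointer side 0.68 [289. 225.] [ 0.759 -0.286]
lever_post scene 0.59 [287. 151.] [0.675 0.353]
lever_post side 0.64 [197. 282.] [0.769 0.062]
26.5833 [ 0.441 -0.018  0.243] [-0.317 -0.201  1.955  0.     1.387 -0.285]
```

```bash
python3 - <<'E'
import cv2,numpy as np
a=cv2.imread("pics/scene10.png");b=cv2.imread("pics/side10.png")
x=cv2.resize(a[130:350,150:450],(600,440),interpolation=2);y=cv2.resize(b[170:430,180:480],(600,520),interpolation=2)
cv2.imwrite("pics/c10.png",np.hstack([cv2.resize(x,(400,293)),cv2.resize(y,(400,293))]))
E
```

```text
(no output)
```

View pics/c10.png

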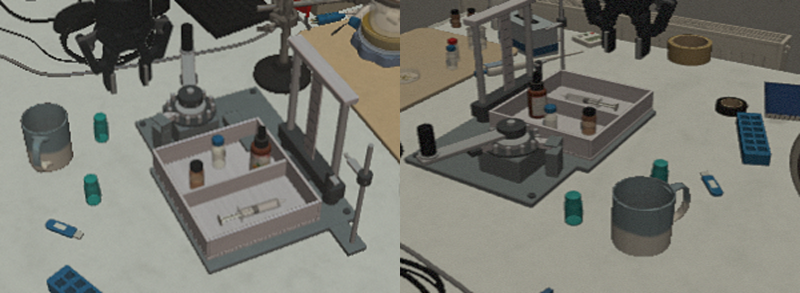

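All four items are in their bays. Next I measure the index and pointer heights.

```bash
cat > ip.py <<'E'
from h import *
np.set_printoptions(precision=4,suppress=True)
F={c:cams.grab_frame(c) for c in("scene","side","wrist")}
for n in("index_tip","tray_pointer","lever_post"):
    R={}
    for c in F:
        r=cams.pinpoint(c,n)
        if r and r[0]["score"]>.35:R[c]=(ray(F[c],r[0]["location"]),(np.array(r[0]["location"])*[640,480]).round(1))
    print(n,{c:v[1] for c,v in R.items()})
    if len(R)>1:
        p=tri([v[0] for v in R.values()]);print(p,{c:(proj(F[c],p)-v[1]).round(1) for c,v in R.items()})
    if "scene" in R and "side" in R: print("2cam",tri([R["scene"][0],R["side"][0]]))
E
python3 ip.py
python3 - <<'E'
import cv2,numpy as np
a=cv2.imread("pics/scene10.png");b=cv2.imread("pics/side10.png")
x=cv2.resize(a[225:325,370:450],(400,500),interpolation=2);y=cv2.resize(b[165:265,250:330],(400,500),interpolation=2)
cv2.imwrite("pics/c11.png",np.hstack([x,y]))
E
```

```text
index_tip {'scene': array([410.8, 247.2]), 'side': array([289.9, 195.5]), 'wrist': array([618.2, 432.2])}
[ 0.6978 -0.2061  0.15  ] {'scene': array([ 0.2, -0.7]), 'side': array([-0.4,  0.9]), 'wrist': array([-1. ,  2.5])}
2cam [ 0.6968 -0.2078  0.1511]
tray_pointer {'scene': array([405.6, 268.9]), 'side': array([288.2, 224.8]), 'wrist': array([564.1, 372.3])}
[ 0.6981 -0.198   0.0755] {'scene': array([-1. ,  1.1]), 'side': array([ 0.3, -0. ]), 'wrist': array([3.9, 0.3])}
2cam [ 0.6998 -0.1975  0.0762]
lever_post {'scene': array([288.1, 150.5]), 'side': array([198.5, 283.5])}
[0.6144 0.1994 0.1446] {'scene': array([ 0.6, -0.8]), 'side': array([1. , 0.9])}
2cam [0.6144 0.1994 0.1446]
```

View pics/c11.png

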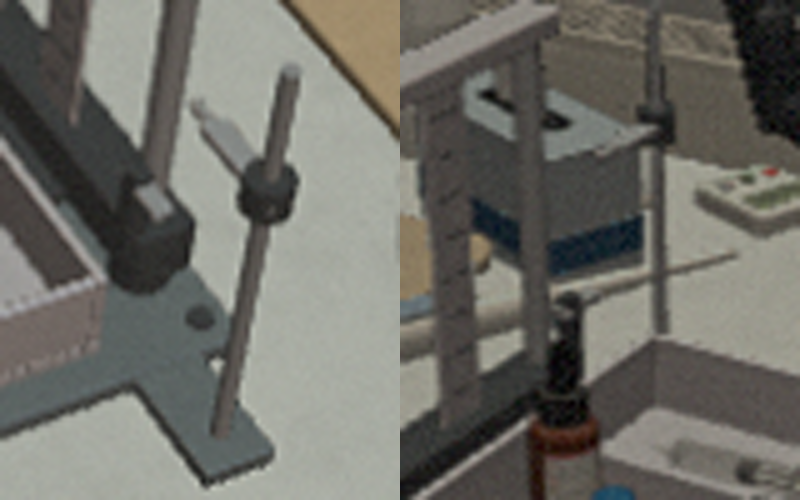

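The index tip is at (409,246) in the scene picture and (290,196) in the side picture, which puts it about 150 mm high. That's 5 or 6 notches. I'll raise 5 first, then compare directly. Going to the lever post now.

```bash
python3 -m creep '[{"fingers":0.06,"delta_pos":[0.029,0.0365,0],"roll":0},{"fingers":0.06,"delta_pos":[0.029,0.0365,0],"roll":0},{"fingers":0.06,"delta_pos":[0.029,0.0365,0],"roll":0},{"fingers":0.06,"delta_pos":[0.029,0.0365,0],"roll":0},{"fingers":0.06,"delta_pos":[0.029,0.0365,0],"roll":0},{"fingers":0.06,"delta_pos":[0.029,0.0365,0],"roll":0},{"fingers":0.06,"delta_pos":[0,0,0],"roll":0},{"fingers":0.06,"delta_pos":[0,0,0],"roll":0}]'
python3 - <<'E'
from h import *
f=cams.grab_frame("wrist")
for r in cams.pinpoint("wrist","lever_post")[:2]:print(r["score"],onz(f,r["location"],.148))
for r in cams.pinpoint("wrist","lever_hinge")[:2]:print(r["score"],onz(f,r["location"],.083))
print(telemetry.sense()["ee_pos"])
E
```

```text
time_s: 27.85
ee_pos: [0.5968, 0.1788, 0.2412]
orientation: [-0.001, 0.717, 0.697, -0.001]
wrist_force: [-0.8, -0.2, -0.7]
opening: 0.0599
finger_force: 0.0
0.89 [0.61779059 0.19768046 0.148     ]
0.61 [0.56919952 0.07890215 0.083     ]
[0.59614518 0.17653715 0.24304768]
```

```bash
python3 -m creep '[{"fingers":0.06,"delta_pos":[0.02,0.0245,0],"roll":0},{"fingers":0.06,"delta_pos":[0,0,-0.03],"roll":0},{"fingers":0.06,"delta_pos":[0,0,-0.035],"roll":0},{"fingers":0.06,"delta_pos":[0,0,-0.035],"roll":0},{"fingers":0.06,"delta_pos":[0,0,-0.02],"roll":0},{"fingers":0.06,"delta_pos":[0,0,0],"roll":0},{"fingers":0.03,"delta_pos":[0,0,0],"roll":0},{"fingers":0.03,"delta_pos":[0,0,0],"roll":0},{"fingers":0.03,"delta_pos":[0,0,0],"roll":0}]'
```

```text
time_s: 28.75
ee_pos: [0.6184, 0.2017, 0.1262]
orientation: [0.002, 0.719, 0.695, 0.002]
wrist_force: [-0.8, -0.9, 0.4]
opening: 0.0302
finger_force: 0.0
```

```bash
python3 -m creep '[{"fingers":0.03,"delta_pos":[-0.02,0.003,0],"roll":0},{"fingers":0.03,"delta_pos":[-0.02,0.002,0],"roll":0},{"fingers":0.03,"delta_pos":[-0.02,0,0],"roll":0},{"fingers":0.03,"delta_pos":[-0.02,-0.002,0],"roll":0},{"fingers":0.03,"delta_pos":[-0.013,-0.003,0],"roll":0},{"fingers":0.03,"delta_pos":[0,0,0],"roll":0}]'
python3 -m creep '[{"fingers":0.03,"delta_pos":[-0.004,0,0],"roll":0},{"fingers":0.03,"delta_pos":[0,0,0],"roll":0},{"fingers":0.03,"delta_pos":[0,0,0],"roll":0}]'
python3 ip.py
```

```text
time_s: 29.25
ee_pos: [0.5314, 0.2033, 0.1281]
orientation: [0.007, 0.718, 0.696, 0.011]
wrist_force: [-0.7, -0.3, 0.9]
opening: 0.0302
finger_force: 0.5
time_s: 29.5
ee_pos: [0.5216, 0.202, 0.1254]
orientation: [0.002, 0.718, 0.696, 0.002]
wrist_force: [3.3, -0.5, 2.5]
opening: 0.0302
finger_force: 1.5
index_tip {'scene': array([412.3, 244.2]), 'side': array([313.2, 284. ])}
[ 0.6751 -0.1439  0.017 ] {'scene': array([-33. ,  31.3]), 'side': array([-28.6, -27.7])}
2cam [ 0.6751 -0.1439  0.017 ]
tray_pointer {'scene': array([402.3, 262. ])}
lever_post {'scene': array([253.2, 157.6]), 'wrist': array([334.6, 363.3])}
[0.5247 0.1991 0.1486] {'scene': array([-0.1,  0. ]), 'wrist': array([0.4, 0.1])}
```

```bash
python3 -m creep '[{"fingers":0.03,"delta_pos":[-0.004,0,0],"roll":0},{"fingers":0.03,"delta_pos":[0,0,0],"roll":0},{"fingers":0.03,"delta_pos":[0,0,0],"roll":0}]'; python3 -m creep '[{"fingers":0.03,"delta_pos":[-0.003,0,0],"roll":0},{"fingers":0.03,"delta_pos":[0,0,0],"roll":0},{"fingers":0.03,"delta_pos":[0,0,0],"roll":0}]'
```

```text
time_s: 30.35
ee_pos: [0.5197, 0.2018, 0.1232]
orientation: [0.003, 0.719, 0.695, 0.004]
wrist_force: [20.0, 0.9, -8.7]
opening: 0.0304
finger_force: 10.5
time_s: 30.6
ee_pos: [0.5195, 0.2018, 0.1233]
orientation: [0.005, 0.719, 0.695, 0.007]
wrist_force: [33.7, 2.2, -19.5]
opening: 0.0301
finger_force: 16.7
```

```bash
python3 -m creep '[{"fingers":0.03,"delta_pos":[0.02,0.003,0],"roll":0},{"fingers":0.03,"delta_pos":[0.02,0.002,0],"roll":0},{"fingers":0.03,"delta_pos":[0.02,0,0],"roll":0},{"fingers":0.03,"delta_pos":[0.022,-0.002,0],"roll":0},{"fingers":0.03,"delta_pos":[0.022,-0.003,0],"roll":0},{"fingers":0.03,"delta_pos":[0,0,0],"roll":0},{"fingers":0.03,"delta_pos":[0,0,0],"roll":0},{"fingers":0.03,"delta_pos":[0,0,0],"roll":0}]'; python3 ip.py
```

```text
time_s: 31.27
ee_pos: [0.6146, 0.202, 0.1216]
orientation: [-0.001, 0.718, 0.696, -0.001]
wrist_force: [-0.2, -0.6, 0.6]
opening: 0.0299
finger_force: 0.0
index_tip {'scene': array([409.5, 246.3]), 'side': array([313.1, 283.6])}
[ 0.6722 -0.1435  0.0155] {'scene': array([-31.5,  30. ]), 'side': array([-27.6, -26.4])}
2cam [ 0.6722 -0.1435  0.0155]
tray_pointer {'scene': array([405.3, 262. ]), 'side': array([289.2, 217.9])}
[ 0.6961 -0.197   0.0968] {'scene': array([-0.6,  0.7]), 'side': array([-0.5, -0.5])}
2cam [ 0.6961 -0.197   0.0968]
lever_post {'scene': array([286.8, 148.7]), 'side': array([200.2, 281.1]), 'wrist': array([322.2, 366.6])}
[0.6122 0.1994 0.1497] {'scene': array([ 1. , -0.6]), 'side': array([-0.1,  1.2]), 'wrist': array([-5.8,  2.9])}
2cam [0.6105 0.1988 0.1508]
```

One notch confirmed. I'll continue with full strokes.

```bash
python3 -m creep '[{"fingers":0.03,"delta_pos":[-0.02,0.003,0],"roll":0},{"fingers":0.03,"delta_pos":[-0.02,0.002,0],"roll":0},{"fingers":0.03,"delta_pos":[-0.02,0,0],"roll":0},{"fingers":0.03,"delta_pos":[-0.019,-0.002,0],"roll":0},{"fingers":0.03,"delta_pos":[-0.019,-0.003,0],"roll":0},{"fingers":0.03,"delta_pos":[0,0,0],"roll":0},{"fingers":0.03,"delta_pos":[0,0,0],"roll":0},{"fingers":0.03,"delta_pos":[0,0,0],"roll":0}]'
python3 -m creep '[{"fingers":0.03,"delta_pos":[0.02,0.003,0],"roll":0},{"fingers":0.03,"delta_pos":[0.02,0.002,0],"roll":0},{"fingers":0.03,"delta_pos":[0.02,0,0],"roll":0},{"fingers":0.03,"delta_pos":[0.02,-0.002,0],"roll":0},{"fingers":0.03,"delta_pos":[0.02,-0.003,0],"roll":0},{"fingers":0.03,"delta_pos":[0,0,0],"roll":0},{"fingers":0.03,"delta_pos":[0,0,0],"roll":0}]'
```

```text
time_s: 32.53
ee_pos: [0.52, 0.202, 0.1242]
orientation: [0.001, 0.718, 0.696, 0.002]
wrist_force: [3.2, 1.0, 2.3]
opening: 0.03
finger_force: 1.8
time_s: 33.12
ee_pos: [0.6183, 0.2016, 0.1219]
orientation: [-0.001, 0.719, 0.695, -0.001]
wrist_force: [0.4, -0.3, 0.4]
opening: 0.0299
finger_force: 0.0
```

```bash
for i in 1; do python3 -m creep '[{"fingers":0.03,"delta_pos":[-0.02,0.003,0],"roll":0},{"fingers":0.03,"delta_pos":[-0.02,0.002,0],"roll":0},{"fingers":0.03,"delta_pos":[-0.02,0,0],"roll":0},{"fingers":0.03,"delta_pos":[-0.02,-0.002,0],"roll":0},{"fingers":0.03,"delta_pos":[-0.021,-0.003,0],"roll":0},{"fingers":0.03,"delta_pos":[0,0,0],"roll":0},{"fingers":0.03,"delta_pos":[0,0,0],"roll":0},{"fingers":0.03,"delta_pos":[0,0,0],"roll":0}]'
python3 -m creep '[{"fingers":0.03,"delta_pos":[0.02,0.003,0],"roll":0},{"fingers":0.03,"delta_pos":[0.02,0.002,0],"roll":0},{"fingers":0.03,"delta_pos":[0.02,0,0],"roll":0},{"fingers":0.03,"delta_pos":[0.02,-0.002,0],"roll":0},{"fingers":0.03,"delta_pos":[0.021,-0.003,0],"roll":0},{"fingers":0.03,"delta_pos":[0,0,0],"roll":0},{"fingers":0.03,"delta_pos":[0,0,0],"roll":0}]'; done; python3 ip.py
```

```text
time_s: 33.78
ee_pos: [0.52, 0.2021, 0.1246]
orientation: [0.002, 0.718, 0.696, 0.003]
wrist_force: [8.4, 1.2, 0.0]
opening: 0.0298
finger_force: 4.2
time_s: 34.37
ee_pos: [0.6177, 0.2019, 0.1225]
orientation: [-0.0, 0.718, 0.696, -0.0]
wrist_force: [-0.4, 0.6, -0.5]
opening: 0.03
finger_force: 0.0
index_tip {'scene': array([322. , 237.4]), 'side': array([288.5, 196.8])}
[ 0.5848 -0.1002  0.1788] {'scene': array([ 13.9, -18.6]), 'side': array([16.7, 13.3])}
2cam [ 0.5848 -0.1002  0.1788]
tray_pointer {'scene': array([408.1, 255.9]), 'side': array([289.4, 209.2])}
[ 0.6974 -0.2014  0.1184] {'scene': array([-0.4,  0.5]), 'side': array([-0.4, -0.4])}
2cam [ 0.6974 -0.2014  0.1184]
lever_post {'scene': array([288.4, 148.9]), 'side': array([195.2, 278.9]), 'wrist': array([324. , 365.7])}
[0.6172 0.2007 0.1507] {'scene': array([ 1.2, -1.9]), 'side': array([2.2, 2.4]), 'wrist': array([0.8, 2.1])}
2cam [0.6174 0.2001 0.151 ]
```

Pointer is at 0.118, which is 3 notches. Two more, then compare.

```bash
python3 -m creep '[{"fingers":0.03,"delta_pos":[-0.02,0.003,0],"roll":0},{"fingers":0.03,"delta_pos":[-0.02,0.002,0],"roll":0},{"fingers":0.03,"delta_pos":[-0.02,0,0],"roll":0},{"fingers":0.03,"delta_pos":[-0.02,-0.002,0],"roll":0},{"fingers":0.03,"delta_pos":[-0.021,-0.003,0],"roll":0},{"fingers":0.03,"delta_pos":[0,0,0],"roll":0},{"fingers":0.03,"delta_pos":[0,0,0],"roll":0},{"fingers":0.03,"delta_pos":[0,0,0],"roll":0}]'
python3 -m creep '[{"fingers":0.03,"delta_pos":[0.02,0.003,0],"roll":0},{"fingers":0.03,"delta_pos":[0.02,0.002,0],"roll":0},{"fingers":0.03,"delta_pos":[0.02,0,0],"roll":0},{"fingers":0.03,"delta_pos":[0.02,-0.002,0],"roll":0},{"fingers":0.03,"delta_pos":[0.021,-0.003,0],"roll":0},{"fingers":0.03,"delta_pos":[0,0,0],"roll":0},{"fingers":0.03,"delta_pos":[0,0,0],"roll":0}]'
python3 -m creep '[{"fingers":0.03,"delta_pos":[-0.02,0.003,0],"roll":0},{"fingers":0.03,"delta_pos":[-0.02,0.002,0],"roll":0},{"fingers":0.03,"delta_pos":[-0.02,0,0],"roll":0},{"fingers":0.03,"delta_pos":[-0.02,-0.002,0],"roll":0},{"fingers":0.03,"delta_pos":[-0.021,-0.003,0],"roll":0},{"fingers":0.03,"delta_pos":[0,0,0],"roll":0},{"fingers":0.03,"delta_pos":[0,0,0],"roll":0},{"fingers":0.03,"delta_pos":[0,0,0],"roll":0}]'
python3 -m creep '[{"fingers":0.03,"delta_pos":[0.02,0.003,0],"roll":0},{"fingers":0.03,"delta_pos":[0.02,0.002,0],"roll":0},{"fingers":0.03,"delta_pos":[0.02,0,0],"roll":0},{"fingers":0.03,"delta_pos":[0.02,-0.002,0],"roll":0},{"fingers":0.03,"delta_pos":[0.021,-0.003,0],"roll":0},{"fingers":0.03,"delta_pos":[0,0,0],"roll":0},{"fingers":0.03,"delta_pos":[0,0,0],"roll":0}]'
python3 ip.py; python3 - <<'E'
from h import *
a=cams.grab_frame("scene")["pixels"];b=cams.grab_frame("side")["pixels"]
x=cv2.resize(a[225:285,375:439],(400,375),interpolation=2);y=cv2.resize(b[175:235,262:326],(400,375),interpolation=2)
cv2.imwrite("pics/c12.png",np.hstack([x,y]))
E
```

```text
time_s: 35.63
ee_pos: [0.52, 0.2022, 0.1247]
orientation: [0.002, 0.718, 0.696, 0.003]
wrist_force: [3.8, 0.8, 2.6]
opening: 0.03
finger_force: 2.3
time_s: 36.22
ee_pos: [0.6188, 0.2016, 0.1226]
orientation: [-0.0, 0.719, 0.695, -0.0]
wrist_force: [-0.6, -0.0, -1.0]
opening: 0.0298
finger_force: 0.0
time_s: 36.88
ee_pos: [0.5228, 0.2026, 0.1252]
orientation: [0.004, 0.719, 0.695, 0.007]
wrist_force: [0.9, 0.1, 0.7]
opening: 0.0299
finger_force: 0.7
time_s: 37.47
ee_pos: [0.6179, 0.2019, 0.1228]
orientation: [-0.0, 0.718, 0.696, -0.0]
wrist_force: [-0.5, -0.0, 0.2]
opening: 0.0298
finger_force: 0.0
index_tip {'side': array([289.2, 195.6])}
tray_pointer {'scene': array([407.8, 248.4]), 'side': array([286.4, 199.7])}
[ 0.699  -0.1982  0.1412] {'scene': array([ 1.1, -1.4]), 'side': array([1. , 0.9])}
2cam [ 0.699  -0.1982  0.1412]
lever_post {'scene': array([290.9, 150.1]), 'side': array([197.5, 281. ]), 'wrist': array([322.6, 365.4])}
[0.6185 0.1969 0.1462] {'scene': array([-0.2, -0.8]), 'side': array([1.2, 1.3]), 'wrist': array([5.5, 2.5])}
2cam [0.6199 0.196  0.1462]
```

View pics/c12.png

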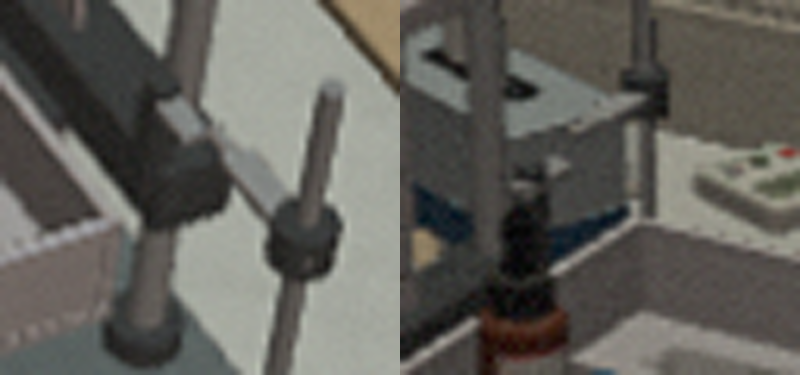

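In the scene crop the pointer tip and index tip almost meet at (207,128). In the side crop the index tip (572,128) is above the pointer tip (567,165). I'll triangulate the tips from the pictures.

```bash
python3 - <<'E'
from h import *
F={c:cams.grab_frame(c) for c in("scene","side")}
T=lambda a,b:tri([ray(F["scene"],(a[0]/640,a[1]/480)),ray(F["side"],(b[0]/640,b[1]/480))]).round(4)
print("idx",T((409.2,245.5),(289.4,195.8)),"ptr",T((407.8,246),(288.7,201.4)))
for y in(-.200,-.206,-.210):
  for z in (.142,.148,.154,.16):print(y,z,proj(F["scene"],(.698,y,z)).round(1),proj(F["side"],(.698,y,z)).round(1))
g=[cams.grab_frame(c)["pixels"] for c in("side","side","side","scene","scene","scene")]
sd=np.mean(g[:3],0)[183:213,272:312];sc=np.mean(g[3:],0)[230:260,392:432]
cv2.imwrite("pics/c13.png",np.vstack([cv2.resize(i.astype("u1"),(400,300),interpolation=cv2.INTER_CUBIC) for i in(sd,sc)]))
for n in ("scene","side"):
  print([ (r["score"],(np.array(r["location"])*[640,480]).round(1)) for r in cams.pinpoint(n,"index_tip")[:3]])
E
```

```text
idx [ 0.6955 -0.2034  0.1522] ptr [ 0.6959 -0.1967  0.1417]
-0.2 0.142 [409.  247.4] [288.2 200.2]
-0.2 0.148 [409.4 245.2] [288.1 197.9]
-0.2 0.154 [409.7 243. ] [288.  195.6]
-0.2 0.16 [410.1 240.8] [288.  193.4]
-0.206 0.142 [410.6 249.4] [289.5 199.4]
-0.206 0.148 [411.  247.2] [289.5 197.1]
-0.206 0.154 [411.4 245. ] [289.4 194.8]
-0.206 0.16 [411.7 242.8] [289.3 192.6]
-0.21 0.142 [411.7 250.6] [290.4 198.8]
-0.21 0.148 [412.1 248.5] [290.4 196.6]
-0.21 0.154 [412.4 246.3] [290.3 194.3]
-0.21 0.16 [412.8 244. ] [290.2 192. ]
[(0.55, array([410., 246.]))]
[(0.72, array([323.3, 238.8])), (0.34, array([280.7, 247.9]))]
```

View pics/c13.png

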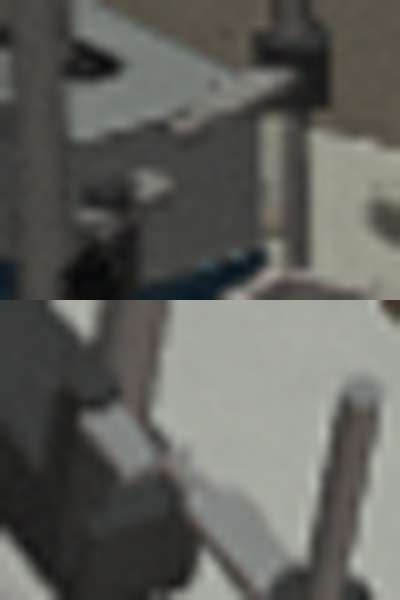

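The index tip is about 10 mm above the pointer, so a sixth notch is the nearest.

```bash
python3 -m creep '[{"fingers":0.03,"delta_pos":[-0.02,0.003,0],"roll":0},{"fingers":0.03,"delta_pos":[-0.02,0.002,0],"roll":0},{"fingers":0.03,"delta_pos":[-0.02,0,0],"roll":0},{"fingers":0.03,"delta_pos":[-0.02,-0.002,0],"roll":0},{"fingers":0.03,"delta_pos":[-0.021,-0.003,0],"roll":0},{"fingers":0.03,"delta_pos":[0,0,0],"roll":0},{"fingers":0.03,"delta_pos":[0,0,0],"roll":0},{"fingers":0.03,"delta_pos":[0,0,0],"roll":0}]'
python3 -m creep '[{"fingers":0.03,"delta_pos":[0.02,0.003,0],"roll":0},{"fingers":0.03,"delta_pos":[0.02,0.002,0],"roll":0},{"fingers":0.03,"delta_pos":[0.02,0,0],"roll":0},{"fingers":0.03,"delta_pos":[0.02,-0.002,0],"roll":0},{"fingers":0.021,"delta_pos":[0.021,-0.003,0],"roll":0},{"fingers":0.05,"delta_pos":[0,0,0],"roll":0},{"fingers":0.06,"delta_pos":[0,0,0],"roll":0},{"fingers":0.06,"delta_pos":[0,0,0],"roll":0},{"fingers":0.06,"delta_pos":[0,0,0.03],"roll":0},{"fingers":0.06,"delta_pos":[0,0,0.04],"roll":0},{"fingers":0.06,"delta_pos":[0,0,0.04],"roll":0},{"fingers":0.06,"delta_pos":[0,0,0],"roll":0}]'
python3 b.py 14 scene,side tray_pointer,index_tip,dropper,vial,syringe 0.097; python3 ip.py
python3 - <<'E'
import cv2,numpy as np
a=cv2.imread("pics/scene14.png");b=cv2.imread("pics/side14.png")
cv2.imwrite("pics/c14.png",np.hstack([cv2.resize(a[180:340,240:440],(400,320)),cv2.resize(b[170:330,180:380],(400,320))]))
E
```

```text
time_s: 39.33
ee_pos: [0.52, 0.2022, 0.1248]
orientation: [0.002, 0.718, 0.696, 0.003]
wrist_force: [4.4, 1.3, 2.4]
opening: 0.03
finger_force: 2.2
time_s: 40.33
ee_pos: [0.6227, 0.2027, 0.244]
orientation: [0.005, 0.718, 0.696, 0.007]
wrist_force: [1.0, -0.7, 1.6]
opening: 0.0598
finger_force: 0.0
tray_pointer scene 0.86 [411. 241.] [ 0.743 -0.148]
tray_pointer side 0.75 [288. 195.] [ 0.78  -0.318]
index_tip scene 0.53 [408. 245.] [ 0.729 -0.156]
index_tip side 0.5 [288. 195.] [ 0.78  -0.316]
dropper scene 0.85 [347. 233.] [ 0.63  -0.071]
dropper side 0.89 [279. 244.] [ 0.633 -0.067]
vial scene 0.73 [294. 245.] [ 0.514 -0.057]
vial scene 0.6 [225. 233.] [0.396 0.038]
vial scene 0.5 [325. 225.] [ 0.6   -0.026]
vial side 0.94 [309. 366.] [0.371 0.232]
vial side 0.68 [319. 258.] [ 0.526 -0.06 ]
vial side 0.67 [372. 335.] [0.321 0.115]
vial side 0.5 [281. 249.] [ 0.618 -0.051]
syringe scene 0.67 [339. 266.] [ 0.57  -0.151]
syringe side 0.58 [321. 237.] [ 0.57  -0.144]
syringe side 0.39 [296. 258.] [ 0.568 -0.035]
40.9333 [0.618 0.202 0.232] [0.13  0.361 1.381 0.    1.401 0.162]
index_tip {'scene': array([409.1, 248.1]), 'side': array([289.4, 196.9])}
[ 0.6957 -0.2051  0.1478] {'scene': array([ 0.6, -0.8]), 'side': array([0.6, 0.6])}
2cam [ 0.6957 -0.2051  0.1478]
tray_pointer {'scene': array([411.6, 244.3]), 'side': array([289.7, 194.9])}
[ 0.6978 -0.2059  0.1547] {'scene': array([-0.3,  0.4]), 'side': array([-0.3, -0.3])}
2cam [ 0.6978 -0.2059  0.1547]
lever_post {'scene': array([291. , 147.3]), 'side': array([199.4, 280.6]), 'wrist': array([322., 255.])}
[0.6179 0.1979 0.1502] {'scene': array([-0.7,  0.4]), 'side': array([-1.1,  0.1]), 'wrist': array([0.6, 2.6])}
2cam [0.6181 0.1964 0.1507]
```

View pics/c14.png

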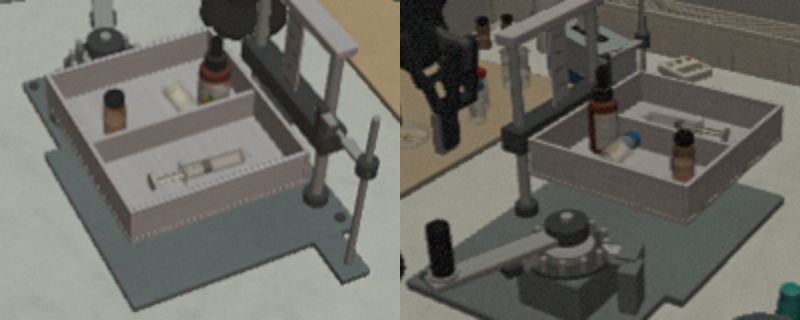

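The tray is up with its pointer level with the index arm. Everything is in its bay: the blue-capped vial has tipped over and lies inside the left bay, which the task allows.

```bash
python3 -c "
from workcell import manip
print(manip.close_job())"
```

```text
the job is handed in; nothing more can be done
None
```

The job is handed in: the dropper, both vials and the syringe were loaded, then the tray was raised six notches to within about 2 mm of the index arm by my measurement; the blue-capped vial has tipped over inside its bay.

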